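Dead-spot test of a curved contact edge

TASK

Check the curved safety contact edge for dead spots: with the fingers shut, press the black rubber cover gently down right beside the taller, thicker round connector housing, then run the fingertips along the curve to the low end stop in one unbroken stroke, keeping the cover partly pressed all the way, neither letting it spring back up nor pushing it right down to the bottom. Finish while still holding the cover lightly pressed right beside the low end stop. Do not disturb the vial, the weight or the screwdriver lying about.

Things in the scene. Friction and masses are not known exactly. Their poses are not given: they have to be found in the camera images.
- plate: Bolted-down aluminium test plate, 170 x 400 mm (its x and y), 12 mm thick, on the bench; it carries the curved contact edge. Origin: centre of its underside. It stands turned about the vertical by up to 0.45 rad.
- arc_centre (a point): Centre of the circle that the contact edge follows: on the concave (robot) side of the plate, at plate x = -190 mm, y = 0; 46 mm above the bench, the height of the cover's top when not pressed. The middle line of the cover has radius 220 mm about it.
- cover_mid (a point): Middle of the top of the black rubber-faced cover; sinks with it. The cover: one rigid strip 24 mm wide, flat level top 46 mm above the bench when up, along an arc of radius 220 mm about arc_centre, 0.68 rad to either side of the plate's x axis (300 mm long). It sinks straight down as a whole between channel lips 30 mm above the bench.
- edge (a joint): How far the cover is pressed down, m: 0 = up, 0.010 = at the bottom. Spring: it starts to sink at about 2 N and takes about 7 N at the bottom (0.5 N per mm). It responds from 0.001 on.
- housing: Connector housing where the stroke begins: grey upright cylinder, 48 mm diameter, with a 24 mm steel connector collar on it, top 74 mm above the bench. Fixed on the plate at one end of the curve (either end, it changes), its axis on the circle of radius 220 mm. Origin: centre of its underside, 12 mm above the bench.
- end_stop: End stop where the stroke finishes: plain grey upright cylinder, 32 mm diameter, top 50 mm above the bench. Fixed on the plate at the other end of the curve, its axis on the same circle, 300 mm from the housing's axis. Origin: centre of its underside, 12 mm above the bench.
- vial: Bystander: glass vial with a plastic cap, 29 mm diameter, 55 mm tall, on the plate inside the curve; rests loose, upright; leave it alone. Origin: centre of its underside.
- weight: Bystander: steel balance weight with a knob, 32 mm diameter, 46 mm tall, on the plate inside the curve; rests loose, upright; leave it alone. Origin: centre of its underside.
- driver: Bystander: screwdriver 160 mm long, lying on the bench beyond the plate; leave it alone. Origin: on its underside.

How it is judged (in metres and radians):
On the way, in this order (a step that is already met when the one before it is completed fails the run):
1. cover pressed beside the housing (value of joint edge above 0.001 m and contact force between the fingers and plate above 0.3 N and horizontal distance between the grasp point and arc_centre between 0.19 and 0.25 m and horizontal distance between the grasp point and housing below 0.07 m), for 0.1 s.
2. cover pressed about a third of the way along (value of joint edge above 0.001 m and contact force between the fingers and plate above 0.3 N and horizontal distance between the grasp point and arc_centre between 0.19 and 0.25 m and horizontal distance between the grasp point and housing between 0.1 and 0.14 m), for 0.1 s.
3. cover pressed past the middle (value of joint edge above 0.001 m and contact force between the fingers and plate above 0.3 N and horizontal distance between the grasp point and arc_centre between 0.19 and 0.25 m and horizontal distance between the grasp point and housing between 0.165 and 0.205 m), for 0.1 s.
4. cover pressed as the end stop comes near (value of joint edge above 0.001 m and contact force between the fingers and plate above 0.3 N and horizontal distance between the grasp point and arc_centre between 0.19 and 0.25 m and horizontal distance between the grasp point and end_stop between 0.075 and 0.11 m), for 0.1 s.
5. cover pressed beside the end stop (value of joint edge above 0.001 m and contact force between the fingers and plate above 0.3 N and horizontal distance between the grasp point and arc_centre between 0.19 and 0.25 m and horizontal distance between the grasp point and end_stop below 0.065 m), for 0.1 s.
At the end, for the whole second after the job is handed in: The shut fingers, on the curve (within 30 mm of its middle line) and within 65 mm of the end stop's axis, hold the cover pressed by 1 to 9.2 mm; the vial, weight and screwdriver are within 20 mm of where they stood (all of step 5 and value of joint edge below 0.0092 m and distance of each of vial, weight, driver from where it was at the start of the episode below 0.02 m); the arm keeps its last pose, push and grip.
It fails at once if the cover is pushed right down to the bottom (over 9.2 mm) (value of joint edge above 0.0092 m).
It fails at once if the fingers lift off or slide off the cover between its ends, so that it springs up (less than 0.3 mm pressed with the fingertips less than about 15 mm above it, more than 75 mm from either end post) (value of joint edge below 0.0003 m and height (world z) of the grasp point below 0.08 m and horizontal distance between the grasp point and housing between 0.075 and 0.29 m and horizontal distance between the grasp point and end_stop between 0.075 and 0.29 m and horizontal distance between the grasp point and arc_centre between 0.19 and 0.25 m).
It fails at once if the vial is knocked, shifted over 20 mm or lifted (distance of vial from where it was at the start of the episode above 0.02 m).
It fails at once if the weight is knocked, shifted over 20 mm or lifted (distance of weight from where it was at the start of the episode above 0.02 m).
It fails at once if the screwdriver is knocked, shifted over 20 mm or lifted (distance of driver from where it was at the start of the episode above 0.02 m).
It also fails if it takes over 48 s, if anything falls off the work surface, if the arm or the gripper's body presses on something with over 40 N, if the wrist force passes 120 N, or if a joint passes its speed limit or range.

ROBOT

A 6-joint arm with a two-finger parallel gripper is mounted at the origin on the work surface. World frame = base frame: x ahead of the robot, y to its left, z up, the work surface at z = 0. Lengths are in mm, angles in degrees, forces in N, time in s.
With the tool pointing down it reaches from about 350 to 875 mm from the base axis. Payload 4.2 kg.
Tool frame: the origin (TCP) lies between the finger pads; the fingertips stand 8 mm ahead of it and the grasp point (between the pads) lies 11 mm behind it (robot.nose_length is the distance from the TCP to the fingertips, in mm); z points along the fingers, y is the line along which they close (so a half turn about z gives the same grasp; the last joint's range is limited). The gripper opens to 87 mm and grips with 3 to 60 N. Pads are 19 mm wide; open, the fingers measure 117 mm over their backs; the gripper's body (75 mm by 190 mm) begins 51 mm behind the grasp point.
Start: joints at [-49.526, 22.042, 0.453, 0, -68.411, -14.817], TCP at [270.626, -563.348, 199.75] pointing down, gripper open.
Joint ranges: [-179.83, 179.83], [-69.29, 118.12], [-61.27, 80.66], [-181.25, 117.63], [-171.15, -9.14], [-177.46, 177.46]. Speed limits (degrees/s): [159.86, 159.86, 180, 180, 180, 180].

INTERFACE

Orientations are given as a 3x3 rotation matrix whose columns are the frame's x, y, z axes.
In Python, from bench import robot gives the robot as it stands.
- The arm moves only by the tool send_rows, never from a script. Its argument "commands" is a list that holds one entry, the list of rows, each a list of 4 numbers: the shift along the world's x, y, z in m, then the turn about the world's z in degrees. In form: [[[dx, dy, dz, turn], ...]]. A call has 1 to 20 rows; each row shifts and turns the commanded pose from where the row before left it; what a row does not reach is not made up. A row lasts 1/12 s, in which the tool goes at most 41.7 mm and 7.16 degrees, less where a joint would pass 70% of its speed; a pose out of reach is approached as far as the arm can. A call with a gripper value outside its range is refused whole. "hand" is the finger opening in m, from 0 to 0.087, set as the call begins (left out, the last holds). The fingers move at their own pace and stop on an object; "newtons" is the grip in N (left out, the last holds). Time passes only in rows, so rows that do not move let the fingers close. It gives the time, the measured TCP pose, the force, the opening and the grip force at its end, in the units of the state.
- robot.observe(): the state, without advancing time (a new reading comes with each control period).
- robot.snapshot(name): name is "side" or "top" or "wrist"; returns (picture, depth): 400x640x3 uint8, blue, green, red; 400x640 float32, mm along the optical axis (not along the pixel's ray), 0 where there is no reading.
- robot.calibration(name): a dict with "fx", "fy", "cx", "cy" (pixels), "position" and "orientation" of the camera in the world; the wrist camera has in their place "hand_eye" (4x4, takes a point from camera to tool coordinates, whose origin is the TCP and whose axes are the flange's). Camera axes: x right, y up, looking along -z (the intrinsics and any distortion apply to the point x, -y, -z); pixel columns grow to the right and rows downward; lengths in mm; the calibration is good to about 2 mm. The wrist camera is an equidistant fisheye: a pixel r from the principal point sees the ray r / f radians off the axis. A picture is of the moment at which its call begins: read the wrist's pose just before it. calibration takes no time and is no camera call.
- robot.finish_job(): hands the job in; it is judged then, once.
The state is a dict: "clock": time; "qpos": joint angles; "joint_velocities": joint speeds; "effort": joint torques, N m; "ee_pos": TCP position; "tcp_rot": TCP orientation; "wrist_force": force on the tool from outside, world axes, zero at the start; "torque": the same for the moment, N m; "gripper_width": finger opening in mm; "grip_force": force on a finger pad.
Only numpy, scipy, OpenCV 4.12 (cv2) and the standard library are available. Lean on these libraries where they do the work, as an engineer would, in place of code of your own. Each camera call takes 0.05 s, during which the arm holds its last target. There are 200 camera calls.

## Working session

There is one attempt and no reset: what is moved stays moved. The work goes in short steps, Python scripts to look and compute and a tool call to move; the robot and the scene stay as the last step left them, time stands still between calls to the robot, and variables do not carry over. Pictures are saved under pics/ and viewed, at most 10 in all, crops included, and the job is handed in when it is done.

Besides the shell and the picture viewer there is one more tool, called after "Emit:" in YAML: its name, and indented under it one key for each argument. send_rows: Moves the arm, as the interface text tells. Its arguments: {"type":"object","properties":{"commands":{"type":"array"},"hand":{"type":"number"},"newtons":{"type":"number"}},"required":["commands"]}

```bash
mkdir -p pics; python3 - <<'E'
from bench import robot
import cv2,numpy as np
for n in("top","side"):
    p,d=robot.snapshot(n); cv2.imwrite(f"pics/{n}0.png",p); np.save(f"pics/{n}0.npy",d)
    print(n,robot.calibration(n))
print(robot.observe())
E
```

```text
top {'fx': 419.709792114913, 'fy': 419.709792114913, 'cx': 326.372261478395, 'cy': 196.42670326904056, 'position': array([497.6964032 ,  44.89261789, 807.50984535]), 'orientation': array([[ 0.01686506,  0.99860488, -0.05003871],
       [-0.9988489 ,  0.01907455,  0.04401186],
       [ 0.04490493,  0.04923885,  0.99777707]])}
side {'fx': 514.1051461095736, 'fy': 514.1051461095736, 'cx': 313.1925395370726, 'cy': 203.0233270593697, 'position': array([ 159.2413863 , -420.78108223,  606.83847852]), 'orientation': array([[ 0.72339672,  0.46657499, -0.5089253 ],
       [-0.69035366,  0.47764853, -0.54338173],
       [-0.01044091,  0.74441901,  0.66763113]])}
{'clock': 0.1, 'qpos': array([-4.95270309e+01,  2.20861469e+01,  3.87369139e-01, -2.53790151e-02,
       -6.84080680e+01, -1.48178519e+01]), 'joint_velocities': array([ 0.00744673, -0.09543064,  0.07481828,  0.05063773,  0.06565233,
       -0.02736105]), 'effort': array([ 8.16021875e-04, -3.91689491e+01,  1.87936521e+01,  4.23180655e+00,
        1.35099489e-02, -8.70343456e-05]), 'ee_pos': array([ 270.37952038, -562.8585015 ,  198.76940558]), 'tcp_rot': array([[-9.01487143e-01, -4.32804951e-01, -8.97094756e-04],
       [-4.32805873e-01,  9.01485570e-01,  1.68589453e-03],
       [ 7.90544772e-05,  1.90808013e-03, -9.99998176e-01]]), 'wrist_force': array([-1.08880047,  0.24913239, -0.40260238]), 'torque': array([-0.00608411,  0.00712544, -0.02283733]), 'grip_force': 0.0, 'gripper_width': 87.2103280006511}
```

View pics/top0.png

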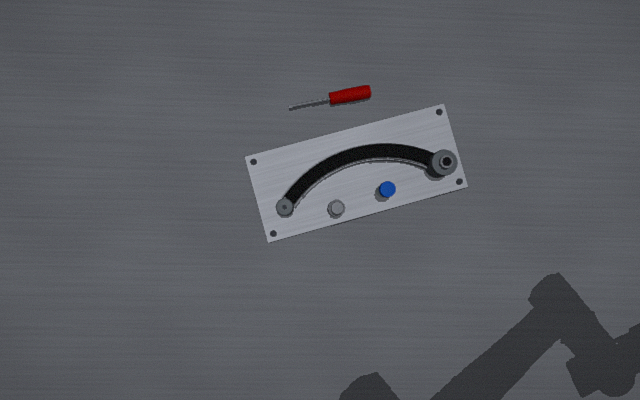

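The top view shows the housing at right (about 445,162), the end stop at left (285,207), the weight at (336,208), the blue-capped vial at (387,189) and the driver at (335,97).

```bash
cat > h.py <<'E'
import numpy as np,cv2
from bench import robot
def ray(n,u,v,z):
    c=robot.calibration(n); d=c["orientation"]@np.array([(u-c["cx"])/c["fx"],-(v-c["cy"])/c["fy"],-1.])
    p=c["position"]; return p+d*(z-p[2])/d[2]
E
python3 - <<'E'
from h import *
p=cv2.imread("pics/top0.png"); d=np.load("pics/top0.npy")
g=cv2.cvtColor(p,cv2.COLOR_BGR2GRAY)
m=((g>125)*255).astype('uint8'); m=cv2.morphologyEx(m,cv2.MORPH_CLOSE,np.ones((5,5)))
cs=cv2.findContours(m,cv2.RETR_EXTERNAL,cv2.CHAIN_APPROX_NONE)[0]; c=max(cs,key=cv2.contourArea)
box=cv2.boxPoints(cv2.minAreaRect(c)); print(box)
W=np.array([ray("top",*q,12) for q in box])[:,:2]; print(W, [np.linalg.norm(W[i]-W[i-1]) for i in range(4)])
ctr=W.mean(0); e=[W[i]-W[i-1] for i in range(4)]; l=max(e,key=np.linalg.norm); l=l*np.sign(l[1]); th=np.arctan2(-l[0],l[1]); 
ax=np.array([np.cos(th),np.sin(th)]); print("plate",ctr,th,"arc_centre",ctr-190*ax)
hs=ray("top",446,161.5,74)[:2]; es=ray("top",285,206.5,50)[:2]
print(hs,es,np.linalg.norm(hs-es))
mid=(hs+es)/2; n=(hs-es)/np.linalg.norm(hs-es); n=np.array([-n[1],n[0]]); n*=np.sign(n[0])
print("arc c from posts",mid-n*np.sqrt(220**2-150**2))
# dark cover pixels radial
k=((g<45)*255).astype('uint8'); k[:100]=0;k[230:]=0;k[:,:280]=0;k[:,435:]=0
ys,xs=np.nonzero(k); P=np.array([ray("top",x,y,46)[:2] for x,y in zip(xs,ys)])
for C in(ctr-190*ax,mid-n*np.sqrt(220**2-150**2)):
    r=np.linalg.norm(P-C,axis=1);print(len(r),np.percentile(r,[2,50,98]))
for nm,u,v,z in(("weight",336,207,46),("vial",387.5,188.5,55)):
    w=ray("top",u,v,z)[:2]; print(nm,w,np.linalg.norm(w-(mid-n*160.9)))
c=robot.calibration("top")
for u,v in((446,161),(285,206),(360,155),(400,152)):
    q=c["position"]+c["orientation"]@(np.array([(u-c["cx"])/c["fx"],-(v-c["cy"])/c["fy"],-1.])*d[v,u]); print(q)
cv2.imwrite("pics/crop.png",cv2.resize(p[90:250,235:475],None,fx=3,fy=3))
E
```

```text
[[243.87296 156.41437]
 [443.98898 101.20993]
 [467.6354  186.92816]
 [267.51938 242.1326 ]]
[[ 610.38314933  167.28120831]
 [ 727.45104539 -216.12934181]
 [ 561.16760317 -262.89410458]
 [ 449.56633614  118.94973387]] [np.float64(167.92253817066896), np.float64(400.8846994257061), np.float64(172.73426467348924), np.float64(397.8185010383856)]
plate [587.14203351 -48.19812605] 0.2963422513577338 arc_centre [ 405.42393694 -103.68265885]
[ 600.85337636 -199.73117722] [516.12417284  85.65286681] 297.6963058489684
arc c from posts [ 404.21002    -102.84380431]
2327 [194.85951989 218.91875715 319.40073079]
2327 [196.29367694 219.71990998 320.30863425]
weight [516.97765098  -6.54048008] 148.26141317618288
vial [551.91714519 -98.82018815] 147.728329464344
[ 601.78942263 -199.82333026   73.71658566]
[516.99304378  85.60830342  51.19074521]
[613.19174192 -49.19342289  45.53860635]
[ 620.41869412 -123.07947677   46.05638466]
```

View pics/crop.png

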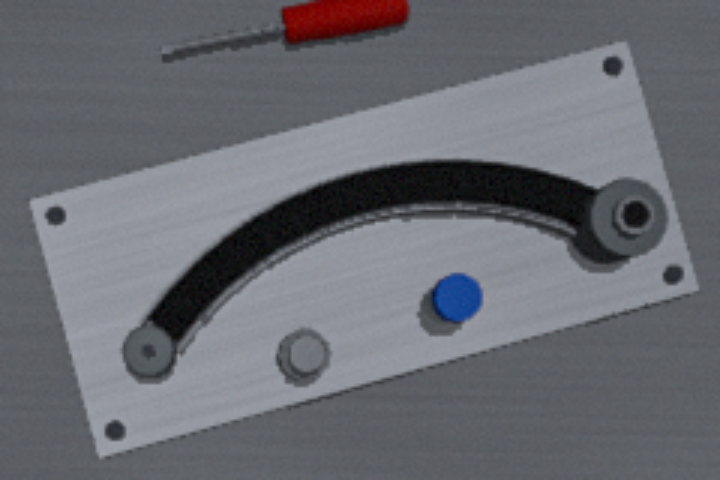

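Measurements agree: the posts are 298 mm apart, the cover top is at 46 mm and the arc centre is about (405,-103). Next I close the fingers and go above the start point.

Emit:
send_rows:
  commands:
    - [[0.0184,0.0216,0,-0.5],[0.0184,0.0216,0,-0.5],[0.0184,0.0216,0,-0.5],[0.0184,0.0216,0,-0.5],[0.0184,0.0216,0,-0.5],[0.0184,0.0216,0,-0.5],[0.0184,0.0216,0,-0.5],[0.0184,0.0216,0,-0.5],[0.0184,0.0216,0,-0.5],[0.0184,0.0216,0,-0.5],[0.0184,0.0216,0,-0.5],[0.0184,0.0216,0,-0.5],[0.0184,0.0216,0,-0.5],[0.0184,0.0216,0,-0.5],[0.0184,0.0216,0,-0.5],[0.0184,0.0216,0,-0.5],[0.0184,0.0216,0,-0.5],[0.0184,0.0216,0,-0.5],[0.0184,0.0216,0,-0.5],[0,0,0,0]]
  hand: 0
  newtons: 10

```text
clock: 1.77
ee_pos: [622.7, -149.4, 198.4]
tcp_rot: [[-0.959, -0.282, -0.0], [-0.282, 0.959, 0.001], [-0.0, 0.001, -1.0]]
wrist_force: [-0.0, -1.5, 0.2]
gripper_width: 0.8
grip_force: 0.0
```

Emit:
send_rows:
  commands:
    - [[0,0,-0.02,0],[0,0,-0.02,0],[0,0,-0.02,0],[0,0,-0.02,0],[0,0,-0.02,0],[0,0,-0.01,0],[0,0,-0.01,0],[0,0,0,0],[0,0,0,0],[0,0,0,0],[0,0,0,0]]

```text
clock: 2.68
ee_pos: [621.1, -153.1, 81.1]
tcp_rot: [[-0.96, -0.278, 0.003], [-0.278, 0.96, -0.0], [-0.002, -0.001, -1.0]]
wrist_force: [-0.1, 0.2, -0.5]
gripper_width: 0.9
grip_force: 0.0
```

```bash
python3 - <<'E'
from h import *
o=robot.observe();print(o['ee_pos'],o['wrist_force'])
p,d=robot.snapshot("side"); cv2.imwrite("pics/side1.png",p)
o=robot.observe();print(o['ee_pos'],o['wrist_force'])
E
```

```text
[ 621.11995284 -153.05580947   81.14252515] [-0.08847831  0.21483593 -0.49417128]
[ 621.00838519 -152.99055201   81.05461559] [-0.04279208 -0.39173422  0.07076252]
```

View pics/side1.png

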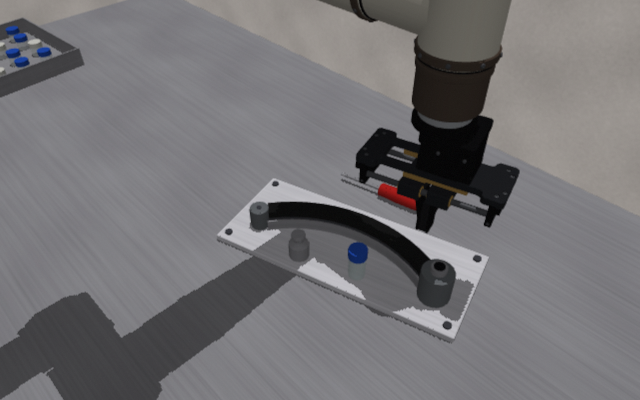

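The side view shows the shut fingertips (about 425,228) above the cover near the housing (437,283). The way down is clear.

Emit:
send_rows:
  commands:
    - [[0,0,-0.008,0],[0,0,-0.007,0],[0,0,-0.004,0],[0,0,-0.003,0],[0,0,-0.002,0],[0,0,-0.001,0],[0,0,-0.001,0],[0,0,-0.001,0],[0,0,0,0],[0,0,0,0],[0,0,0,0]]

```text
clock: 3.65
ee_pos: [620.3, -152.9, 52.9]
tcp_rot: [[-0.96, -0.278, 0.0], [-0.278, 0.96, -0.0], [-0.0, -0.0, -1.0]]
wrist_force: [-0.2, 0.1, 0.7]
gripper_width: 0.4
grip_force: 0.0
```

Emit:
send_rows:
  commands:
    - [[0,0,-0.001,0],[0,0,-0.001,0],[0,0,-0.001,0],[0,0,0,0],[0,0,0,0],[0,0,0,0]]

```text
clock: 4.15
ee_pos: [620.2, -153.0, 49.7]
tcp_rot: [[-0.961, -0.278, -0.0], [-0.278, 0.961, -0.0], [0.0, 0.0, -1.0]]
wrist_force: [0.2, 0.9, 0.2]
gripper_width: 0.7
grip_force: 0.0
```

Emit:
send_rows:
  commands:
    - [[0,0,0,0],[0,0,0,0]]

```text
clock: 4.32
ee_pos: [620.3, -153.0, 49.8]
tcp_rot: [[-0.961, -0.278, 0.0], [-0.278, 0.961, -0.0], [-0.0, -0.0, -1.0]]
wrist_force: [-0.0, 0.0, -0.2]
gripper_width: 0.8
grip_force: 0.0
```

```bash
python3 - <<'E'
from h import *
for i in range(5):
    p,d=robot.snapshot("side"); o=robot.observe();print(o['ee_pos'],o['wrist_force'],o['torque'])
cv2.imwrite("pics/side2.png",cv2.resize(p[170:330,220:500],None,fx=2.8,fy=2.8))
# cover height by depth, far from fingers
c=robot.calibration("top");p,d=robot.snapshot("top")
d0=np.load("pics/top0.npy")
for a in(15,25,35,45):
    C=np.array([405+220*np.cos(np.radians(a)),-103+220*np.sin(np.radians(a)),46.])
    q=c["orientation"].T@(C-c["position"]); u=int(round(c["cx"]-c["fx"]*q[0]/q[2]));v=int(round(c["cy"]+c["fy"]*q[1]/q[2]))
    s=np.s_[v-3:v+4,u-3:u+4]; print(a,u,v,np.median(d0[s]),np.median(d[s]))
E
```

```text
[ 620.26039556 -152.94381594   49.78297548] [-0.09158633  0.00099824  0.34462373] [-0.0301083   0.02938322 -0.0402294 ]
[ 620.26494663 -152.95103548   49.7831913 ] [-0.30113197 -0.10208712 -0.42277175] [-0.05633646  0.03892506 -0.04859768]
[ 620.22583777 -152.95228726   49.78460212] [ 0.08031049 -0.34924122  0.10594659] [-0.0528535  -0.0556291   0.01720166]
[ 620.25570501 -152.92671632   49.77735519] [-0.37778618 -0.11750422 -0.88976368] [ 0.02334603 -0.01153633  0.01102375]
[ 620.26689735 -152.95641147   49.78973065] [ 0.41210465 -0.04927502 -0.42053623] [ 0.03522882  0.05437928 -0.01884781]
15 358 153 768.83185 321.06494
25 339 159 766.81024 321.26456
35 320 169 763.888 327.84476
45 304 182 761.48096 761.8765
```

View pics/side2.png

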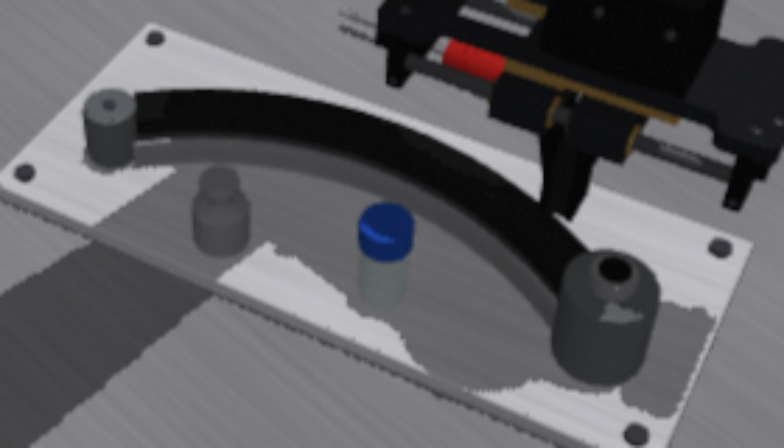

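```bash
python3 - <<'E'
from h import *
print(robot.nose_length)
c=robot.calibration("side")
def pr(P):
    q=c["orientation"].T@(np.array(P,float)-c["position"]); return np.round([(c["cx"]-c["fx"]*q[0]/q[2]-220)*2.8,(c["cy"]+c["fy"]*q[1]/q[2]-170)*2.8],0)
print("tip",pr([620.3,-153,41.8]),pr([620.3,-153,60]))
for r in(208,220,232): 
    a=np.radians(-13.2); print(r,pr([405+r*np.cos(a),-103+r*np.sin(a),46]))
p,d=robot.snapshot("side")
for (u,v) in ((565,205),(575,208),(555,205),(560,195),(540,190),(520,195),(500,170),(560,250)):
    x=int(u/2.8+220);y=int(v/2.8+170)
    print(u,v,c["position"]+c["orientation"]@(np.array([(x-c["cx"])/c["fx"],-(y-c["cy"])/c["fy"],-1.])*d[y,x]))
E
```

```text
8.0
tip [555. 240.] [559. 216.]
208 [537. 245.]
220 [555. 236.]
232 [573. 227.]
565 205 [ 611.46592178 -158.95738739   79.74342061]
575 208 [ 611.80726741 -165.2588163    82.20400913]
555 205 [ 609.75466535 -155.24593123   78.20777361]
560 195 [ 609.77121452 -157.22626252   87.76117353]
540 190 [ 671.00010326 -106.37836933   10.7317061 ]
520 195 [ 629.88572791 -120.20424349   45.91992908]
500 170 [666.905772   -80.72409538  11.19077604]
560 250 [ 614.69353912 -160.30827053   44.75589246]
```

```bash
python3 - <<'E'
from h import *
c=robot.calibration("side");p,d=robot.snapshot("side")
for y in range(234,270,2):
    row=[]
    for x in range(412,428,3):
        q=c["position"]+c["orientation"]@(np.array([(x-c["cx"])/c["fx"],-(y-c["cy"])/c["fy"],-1.])*d[y,x]); row.append("%4d,%4d,%3d"%tuple(q))
    print(y,row)
E
```

```text
234 [' 676,-101, 10', ' 608,-149, 92', ' 610,-152, 93', ' 612,-155, 94', ' 611,-160, 99', ' 610,-166,103']
236 [' 673,-104, 10', ' 608,-149, 89', ' 608,-153, 92', ' 610,-157, 93', ' 609,-162, 97', ' 611,-166, 99']
238 [' 667,-108, 12', ' 605,-151, 88', ' 609,-153, 87', ' 612,-156, 87', ' 611,-162, 92', ' 615,-164, 90']
240 [' 665,-110, 10', ' 607,-151, 82', ' 609,-154, 83', ' 610,-158, 86', ' 609,-163, 90', ' 619,-163, 83']
242 [' 662,-112, 10', ' 607,-151, 79', ' 608,-155, 81', ' 610,-159, 82', ' 611,-163, 85', ' 619,-163, 79']
244 [' 605,-148, 73', ' 607,-151, 75', ' 610,-155, 75', ' 611,-159, 77', ' 611,-163, 81', ' 675,-132, 10']
246 [' 627,-135, 44', ' 630,-138, 44', ' 610,-155, 71', ' 611,-159, 74', ' 611,-164, 77', ' 671,-135, 11']
248 [' 624,-138, 44', ' 626,-141, 45', ' 629,-145, 45', ' 661,-131, 11', ' 610,-165, 74', ' 668,-138, 11']
250 [' 621,-140, 43', ' 623,-144, 45', ' 626,-147, 45', ' 629,-150, 45', ' 660,-137, 11', ' 664,-141, 11']
252 [' 616,-144, 46', ' 620,-146, 44', ' 623,-149, 45', ' 627,-152, 44', ' 659,-139,  9', ' 661,-143, 11']
254 [' 614,-145, 44', ' 616,-149, 46', ' 619,-152, 46', ' 622,-155, 45', ' 626,-158, 44', ' 659,-145,  9']
256 [' 609,-149, 46', ' 615,-151, 43', ' 616,-154, 45', ' 620,-157, 44', ' 624,-160, 43', ' 626,-163, 44']
258 [' 607,-151, 44', ' 611,-153, 44', ' 613,-157, 45', ' 616,-160, 45', ' 619,-163, 45', ' 624,-165, 44']
260 [' 605,-153, 44', ' 607,-156, 45', ' 610,-159, 45', ' 614,-162, 43', ' 618,-164, 43', ' 619,-169, 46']
262 [' 604,-153, 40', ' 604,-159, 45', ' 607,-162, 45', ' 611,-164, 44', ' 613,-168, 44', ' 603,-178, 61']
264 [' 604,-154, 37', ' 603,-160, 42', ' 603,-165, 46', ' 608,-167, 44', ' 595,-178, 64', ' 598,-181, 63']
266 [' 603,-155, 34', ' 603,-161, 39', ' 602,-166, 44', ' 605,-169, 43', ' 592,-180, 63', ' 596,-183, 63']
268 [' 606,-154, 27', ' 602,-162, 36', ' 598,-168, 44', ' 601,-172, 45', ' 590,-182, 62', ' 594,-185, 61']
```

The depth picture shows plate and cover behind and below the fingers. The fingertip is really at about z=70 mm, some 29 mm higher than the reported pose implies, and there's no contact yet. I'll go down in stages, using force and depth as a guard.

Emit:
send_rows:
  commands:
    - [[0,0,-0.002,0],[0,0,-0.003,0],[0,0,-0.003,0],[0,0,-0.003,0],[0,0,-0.002,0],[0,0,-0.001,0],[0,0,0,0],[0,0,0,0],[0,0,0,0]]

```text
clock: 5.47
ee_pos: [620.4, -152.9, 35.9]
tcp_rot: [[-0.96, -0.278, 0.0], [-0.278, 0.96, -0.0], [-0.0, -0.0, -1.0]]
wrist_force: [-0.5, 0.3, -0.4]
gripper_width: 0.6
grip_force: 0.0
```

```bash
cat >> h.py <<'E'
def look(y0,y1,xs):
    c=robot.calibration("side");F=[]
    p,d=robot.snapshot("side")
    for y in range(y0,y1,2):
        row=[]
        for x in xs:
            q=c["position"]+c["orientation"]@(np.array([(x-c["cx"])/c["fx"],-(y-c["cy"])/c["fy"],-1.])*d[y,x]); row.append("%4d,%4d,%3d"%tuple(q))
        print(y,row)
    for i in range(4):
        robot.snapshot("side"); F.append(robot.observe()["wrist_force"])
    print(robot.observe()["ee_pos"],np.mean(F,0)); return p
E
python3 - <<'E'
from h import *
p=look(238,266,range(412,426,3)); cv2.imwrite("pics/s3.png",cv2.resize(p[170:330,340:500],None,fx=3.5,fy=3.5))
E
```

```text
238 [' 669,-107, 10', ' 606,-150, 87', ' 611,-153, 85', ' 609,-158, 90', ' 611,-161, 91']
240 [' 666,-109,  9', ' 607,-151, 83', ' 610,-153, 82', ' 611,-157, 84', ' 610,-163, 90']
242 [' 663,-112,  9', ' 606,-151, 79', ' 610,-154, 79', ' 612,-157, 79', ' 611,-163, 84']
244 [' 629,-134, 45', ' 609,-151, 73', ' 609,-155, 76', ' 611,-159, 77', ' 611,-163, 81']
246 [' 605,-148, 70', ' 608,-152, 70', ' 610,-155, 71', ' 610,-160, 74', ' 610,-164, 78']
248 [' 607,-148, 64', ' 609,-151, 65', ' 612,-155, 66', ' 613,-159, 68', ' 612,-164, 73']
250 [' 607,-149, 60', ' 608,-153, 63', ' 611,-156, 62', ' 610,-161, 67', ' 611,-165, 70']
252 [' 607,-149, 56', ' 608,-153, 58', ' 610,-157, 60', ' 611,-161, 62', ' 614,-164, 63']
254 [' 613,-146, 46', ' 618,-148, 43', ' 619,-152, 46', ' 612,-161, 58', ' 626,-158, 45']
256 [' 612,-147, 43', ' 613,-152, 45', ' 617,-154, 44', ' 621,-157, 43', ' 622,-161, 45']
258 [' 607,-151, 45', ' 612,-153, 42', ' 613,-157, 45', ' 617,-159, 44', ' 619,-163, 46']
260 [' 604,-153, 45', ' 607,-156, 45', ' 609,-160, 46', ' 613,-162, 45', ' 616,-165, 45']
262 [' 603,-154, 42', ' 605,-158, 44', ' 608,-161, 44', ' 611,-164, 44', ' 614,-167, 44']
264 [' 604,-154, 37', ' 601,-161, 45', ' 605,-164, 44', ' 608,-167, 44', ' 596,-178, 62']
[ 620.29182805 -152.94315095   35.87609126] [-0.17637796 -0.14123688  0.08569917]
```

View pics/s3.png

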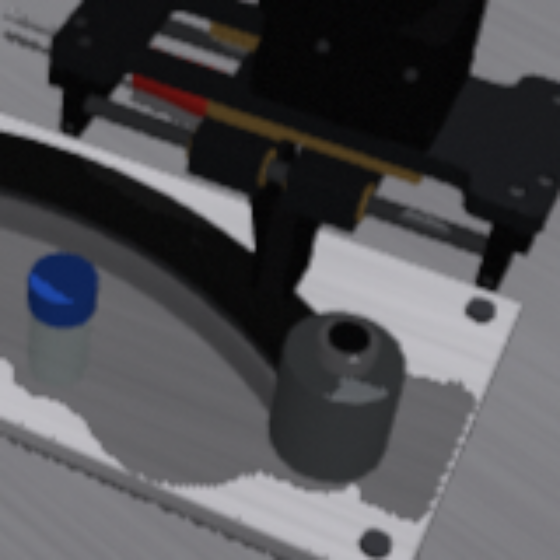

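The view shows the fingertip (crop 285,290) just above the cover, at about z=56, and no force yet. I go on down gently.

Emit:
send_rows:
  commands:
    - [[0,0,-0.002,0],[0,0,-0.002,0],[0,0,-0.002,0],[0,0,-0.001,0],[0,0,0,0],[0,0,0,0],[0,0,0,0]]

```text
clock: 6.3
ee_pos: [620.3, -153.0, 28.8]
tcp_rot: [[-0.96, -0.278, 0.0], [-0.278, 0.96, -0.0], [-0.0, -0.0, -1.0]]
wrist_force: [-0.2, -0.3, -0.3]
gripper_width: 0.7
grip_force: 0.0
```

```bash
python3 - <<'E'
from h import *
look(248,262,range(412,426,3)); print("bracket"); look(240,252,range(474,486,3))
E
```

```text
248 [' 607,-148, 64', ' 609,-151, 65', ' 611,-155, 67', ' 612,-159, 69', ' 610,-165, 75']
250 [' 605,-150, 62', ' 610,-152, 61', ' 611,-156, 63', ' 609,-161, 68', ' 612,-164, 68']
252 [' 608,-149, 56', ' 610,-152, 57', ' 610,-157, 60', ' 611,-161, 62', ' 614,-164, 62']
254 [' 607,-149, 52', ' 609,-153, 53', ' 611,-157, 55', ' 611,-162, 59', ' 617,-163, 55']
256 [' 610,-148, 44', ' 611,-153, 48', ' 610,-158, 52', ' 159,-420,606', ' 624,-160, 43']
258 [' 607,-151, 45', ' 612,-153, 43', ' 613,-157, 45', ' 611,-163, 51', ' 620,-163, 44']
260 [' 603,-154, 46', ' 608,-156, 44', ' 610,-159, 45', ' 613,-162, 45', ' 617,-165, 44']
[ 620.27589227 -152.9391267    28.84580719] [-0.39840234 -0.14202962 -0.07275965]
bracket
240 [' 613,-230,137', ' 752,-177, -1', ' 606,-241,150', ' 608,-244,151']
242 [' 609,-233,138', ' 612,-235,138', ' 606,-241,147', ' 606,-245,149']
244 [' 610,-233,135', ' 610,-237,137', ' 606,-242,144', ' 607,-245,145']
246 [' 608,-235,134', ' 606,-239,138', ' 608,-242,139', ' 607,-246,143']
248 [' 733,-184, -2', ' 605,-240,136', ' 607,-243,137', ' 606,-247,140']
250 [' 726,-188,  1', ' 607,-240,131', ' 606,-244,135', ' 613,-245,130']
[ 620.25984787 -152.94765561   28.77612908] [ 0.42274812 -0.02794636 -0.33767428]
```

Emit:
send_rows:
  commands:
    - [[0,0,-0.001,0],[0,0,-0.001,0],[0,0,0,0],[0,0,0,0]]

```text
clock: 7.13
ee_pos: [620.1, -153.0, 26.6]
tcp_rot: [[-0.961, -0.278, -0.0], [-0.278, 0.961, -0.0], [0.0, 0.0, -1.0]]
wrist_force: [0.3, 0.1, 0.8]
gripper_width: 0.4
grip_force: 0.0
```

Emit:
send_rows:
  commands:
    - [[0,0,-0.001,0],[0,0,0,0],[0,0,0,0]]

```text
clock: 7.38
ee_pos: [620.2, -153.0, 25.7]
tcp_rot: [[-0.961, -0.278, -0.0], [-0.278, 0.961, -0.0], [0.0, 0.0, -1.0]]
wrist_force: [-0.4, -0.0, 0.2]
gripper_width: 0.8
grip_force: 0.0
```

Emit:
send_rows:
  commands:
    - [[0,0,-0.001,0],[0,0,0,0],[0,0,0,0]]

```text
clock: 7.63
ee_pos: [620.2, -152.9, 24.7]
tcp_rot: [[-0.961, -0.278, -0.0], [-0.278, 0.961, 0.0], [0.0, 0.0, -1.0]]
wrist_force: [0.1, -0.2, -0.3]
gripper_width: 0.3
grip_force: 0.0
```

Emit:
send_rows:
  commands:
    - [[0,0,-0.001,0],[0,0,0,0],[0,0,0,0]]

```text
clock: 7.88
ee_pos: [620.2, -152.9, 23.7]
tcp_rot: [[-0.961, -0.278, 0.0], [-0.278, 0.961, 0.0], [-0.0, 0.0, -1.0]]
wrist_force: [-1.0, 1.5, 0.1]
gripper_width: 0.6
grip_force: 0.0
```

```bash
python3 - <<'E'
from h import *
look(250,266,range(409,426,3))
E
```

```text
250 [' 617,-137, 44', ' 606,-149, 62', ' 608,-153, 62', ' 610,-156, 64', ' 611,-160, 66', ' 611,-165, 69']
252 [' 613,-140, 44', ' 606,-150, 57', ' 609,-153, 57', ' 611,-156, 59', ' 609,-162, 65', ' 614,-164, 63']
254 [' 611,-142, 43', ' 606,-150, 53', ' 611,-152, 52', ' 611,-157, 56', ' 611,-162, 59', ' 616,-163, 56']
256 [' 607,-145, 44', ' 608,-150, 48', ' 610,-153, 49', ' 612,-157, 51', ' 611,-163, 56', ' 619,-162, 49']
258 [' 607,-146, 41', ' 607,-151, 44', ' 609,-155, 47', ' 610,-159, 48', ' 610,-164, 53', ' 620,-163, 45']
260 [' 606,-147, 39', ' 604,-153, 45', ' 606,-157, 46', ' 610,-159, 45', ' 611,-164, 48', ' 618,-164, 43']
262 [' 606,-148, 34', ' 603,-154, 42', ' 604,-159, 45', ' 608,-161, 44', ' 610,-165, 45', ' 615,-167, 43']
264 [' 609,-147, 27', ' 603,-155, 38', ' 602,-160, 43', ' 604,-164, 45', ' 608,-166, 43', ' 595,-178, 63']
[ 620.2227888  -152.94985603   23.74368781] [ 0.25172949 -0.12096981  0.39737731]
```

Emit:
send_rows:
  commands:
    - [[0,0,-0.001,0],[0,0,0,0],[0,0,0,0]]

```text
clock: 8.38
ee_pos: [620.3, -153.0, 23.1]
tcp_rot: [[-0.96, -0.278, 0.0], [-0.278, 0.96, -0.0], [-0.0, -0.0, -1.0]]
wrist_force: [-0.3, 1.1, 1.9]
gripper_width: 0.4
grip_force: 1.2
```

Emit:
send_rows:
  commands:
    - [[0,0,-0.001,0],[0,0,0,0],[0,0,0,0]]

```text
clock: 8.63
ee_pos: [620.3, -153.0, 21.9]
tcp_rot: [[-0.96, -0.278, 0.0], [-0.278, 0.96, -0.0], [-0.0, -0.0, -1.0]]
wrist_force: [-0.9, 0.4, 2.4]
gripper_width: 0.0
grip_force: 1.5
```

```bash
python3 - <<'E'
from h import *
look(256,266,range(409,426,3))
E
```

```text
256 [' 609,-144, 43', ' 605,-151, 51', ' 609,-154, 49', ' 611,-158, 52', ' 610,-163, 57', ' 619,-163, 49']
258 [' 605,-147, 43', ' 607,-151, 45', ' 609,-154, 46', ' 610,-159, 49', ' 611,-163, 52', ' 621,-162, 43']
260 [' 607,-146, 37', ' 605,-153, 44', ' 608,-156, 43', ' 611,-159, 44', ' 612,-163, 46', ' 619,-164, 42']
262 [' 606,-148, 35', ' 604,-154, 41', ' 605,-158, 44', ' 609,-160, 42', ' 611,-164, 44', ' 615,-166, 42']
264 [' 605,-149, 32', ' 603,-155, 38', ' 603,-160, 43', ' 605,-164, 44', ' 608,-166, 44', ' 596,-178, 62']
[ 620.2718068  -152.93750856   21.80758792] [-1.08931467  0.61395113  3.20703954]
```

Contact: 2.7 N or so at a reported z of 21.9, so the contact point is near z=23.2. I press on to about 5 mm.

Emit:
send_rows:
  commands:
    - [[0,0,-0.001,0],[0,0,-0.001,0],[0,0,0,0],[0,0,0,0]]

```text
clock: 9.22
ee_pos: [620.3, -153.0, 19.8]
tcp_rot: [[-0.96, -0.278, 0.0], [-0.278, 0.96, -0.0], [-0.0, -0.0, -1.0]]
wrist_force: [-1.5, 0.9, 3.9]
gripper_width: 0.6
grip_force: 2.0
```

Emit:
send_rows:
  commands:
    - [[0,0,-0.001,0],[0,0,-0.0005,0],[0,0,0,0],[0,0,0,0]]

```text
clock: 9.55
ee_pos: [620.3, -153.0, 18.4]
tcp_rot: [[-0.96, -0.278, 0.0], [-0.278, 0.96, -0.0], [-0.0, -0.0, -1.0]]
wrist_force: [-1.4, 1.2, 5.2]
gripper_width: 0.2
grip_force: 2.3
```

```bash
python3 - <<'E'
from h import *
look(0,0,[])
c=robot.calibration("top");p,d=robot.snapshot("top")
d0=np.load("pics/top0.npy")
for a in(42,45,48):
    C=np.array([405+220*np.cos(np.radians(a)),-103+220*np.sin(np.radians(a)),46.])
    q=c["orientation"].T@(C-c["position"]); u=int(round(c["cx"]-c["fx"]*q[0]/q[2]));v=int(round(c["cy"]+c["fy"]*q[1]/q[2]))
    s=np.s_[v-3:v+4,u-3:u+4]; print(a,u,v,np.median(d0[s]),np.median(d[s]))
for k in range(1,11):
    a=np.radians(-13.2+6*k);print(k,np.round([405+220*np.cos(a),-103+220*np.sin(a)],1),np.round(220*(np.array([np.cos(a),np.sin(a)])-[np.cos(a-np.pi/30),np.sin(a-np.pi/30)]),1))
E
```

```text
[ 620.25673633 -152.96201564   18.32352581] [-1.23456548  0.48649389  4.53852555]
42 309 178 762.2345 369.47415
45 304 182 761.48096 767.53906
48 299 187 761.3837 766.38666
1 [ 623.3 -130.6] [ 4.1 22.7]
2 [ 625.  -107.6] [ 1.7 23. ]
3 [624.2 -84.6] [-0.7 23. ]
4 [621.1 -61.8] [-3.1 22.8]
5 [615.6 -39.4] [-5.5 22.4]
6 [607.8 -17.7] [-7.8 21.7]
7 [597.8   3. ] [-10.   20.7]
8 [585.7  22.6] [-12.1  19.6]
9 [571.5  40.8] [-14.1  18.2]
10 [555.6  57.4] [-15.9  16.6]
```

Force (4.5 N) and the cover's depth change (5 to 6 mm) agree on a press of about 5 mm. I start the stroke.

Emit:
send_rows:
  commands:
    - [[0.001,0.0057,0,0],[0.001,0.0057,0,0],[0.001,0.0057,0,0],[0.001,0.0056,0,0],[0.0005,0.0058,0,0],[0.0004,0.0058,0,0],[0.0004,0.0057,0,0],[0.0004,0.0057,0,0]]

```text
clock: 10.52
ee_pos: [626.1, -106.6, 18.3]
tcp_rot: [[-0.96, -0.279, 0.0], [-0.279, 0.96, -0.0], [-0.0, -0.0, -1.0]]
wrist_force: [-0.4, -2.5, 5.0]
gripper_width: 0.4
grip_force: 2.3
```

Emit:
send_rows:
  commands:
    - [[-0.0001,0.0058,0,0],[-0.0002,0.0058,0,0],[-0.0002,0.0057,0,0],[-0.0002,0.0057,0,0]]

```text
clock: 10.85
ee_pos: [625.2, -83.7, 18.3]
tcp_rot: [[-0.96, -0.278, 0.0], [-0.278, 0.96, 0.0], [-0.0, -0.0, -1.0]]
wrist_force: [-0.0, -4.1, 5.2]
gripper_width: 0.5
grip_force: 2.4
```

Emit:
send_rows:
  commands:
    - [[-0.0006,0.0057,0,0],[-0.0008,0.0057,0,0],[-0.0009,0.0057,0,0],[-0.001,0.0057,0,0],[-0.0012,0.0056,0,0],[-0.0013,0.0056,0,0],[-0.0015,0.0056,0,0],[-0.0015,0.0056,0,0]]

```text
clock: 11.52
ee_pos: [616.3, -38.5, 18.3]
tcp_rot: [[-0.96, -0.278, 0.0], [-0.278, 0.96, 0.0], [-0.0, -0.0, -1.0]]
wrist_force: [1.2, -3.5, 4.7]
gripper_width: 0.1
grip_force: 2.4
```

Emit:
send_rows:
  commands:
    - [[-0.0018,0.0055,0,0],[-0.0019,0.0054,0,0],[-0.002,0.0054,0,0],[-0.0021,0.0054,0,0],[-0.0024,0.0052,0,0],[-0.0025,0.0052,0,0],[-0.0025,0.0052,0,0],[-0.0026,0.0051,0,0]]

```text
clock: 12.18
ee_pos: [598.4, 3.9, 18.3]
tcp_rot: [[-0.96, -0.278, 0.0], [-0.278, 0.96, 0.0], [-0.0, 0.0, -1.0]]
wrist_force: [0.5, -2.2, 4.8]
gripper_width: 0.3
grip_force: 2.4
```

Emit:
send_rows:
  commands:
    - [[-0.003,0.0049,0,0],[-0.003,0.0049,0,0],[-0.003,0.0049,0,0],[-0.0031,0.0049,0,0],[-0.0035,0.0046,0,0],[-0.0035,0.0046,0,0],[-0.0035,0.0045,0,0],[-0.0036,0.0045,0,0]]

```text
clock: 12.85
ee_pos: [572.1, 41.6, 18.3]
tcp_rot: [[-0.961, -0.278, 0.0], [-0.278, 0.961, 0.0], [-0.0, 0.0, -1.0]]
wrist_force: [2.2, -3.1, 4.3]
gripper_width: 0.4
grip_force: 2.3
```

Emit:
send_rows:
  commands:
    - [[-0.0038,0.0041,0,0],[-0.004,0.0042,0,0],[-0.004,0.0042,0,0],[-0.002,0.002,0,0],[-0.001,0.001,0,0],[0,0,0,0],[0,0,0,0],[0,0,0,0],[0,0,0,0]]

```text
clock: 13.6
ee_pos: [557.2, 57.0, 18.0]
tcp_rot: [[-0.961, -0.278, -0.001], [-0.278, 0.961, 0.001], [0.001, 0.001, -1.0]]
wrist_force: [0.0, 3.0, 5.1]
gripper_width: 0.5
grip_force: 2.4
```

```bash
python3 - <<'E'
from h import *
p=look(0,0,[]); cv2.imwrite("pics/s4.png",p)
E
```

```text
[557.2680487   56.89205257  18.06236577] [-0.98920854  3.42904219  5.1104955 ]
```

View pics/s4.png

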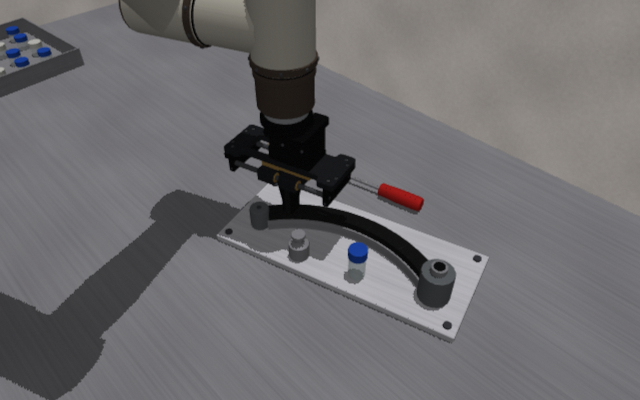

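The fingers (about 292,205) sit beside the end stop (259,213) with the cover still pressed. The weight, vial and driver haven't moved, so I hand in.

```bash
python3 -c "
from bench import robot
print(robot.finish_job())"
```

```text
the job is handed in; nothing more can be done
None
```

The stroke ran unbroken from the housing to the end stop and the job is handed in: the cover stayed about 5 mm pressed (4–5 N) throughout, the fingers finished about 50 mm from the end stop's axis, and the vial, weight and screwdriver look unmoved; `finish_job()` gave no verdict, and the fingertips sat about 29 mm higher than the reported pose implied, so I set the press depth by force and depth images.

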